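Hang a primed pipe on the sloped drying rail

TASK

Take the roller hanger with the freshly primed pipe off the loading stand by its black grip tab and hook it onto the upper half of the sloped drying rail. The rail's height and slope were set by hand and are only roughly known, so feel for the bar: without knocking or forcing (never more than about 20 N between hanger and rail) set the hanger down until both grooved wheels stand astride the bar and bear on it, and only then let go, so that it runs down by itself to rest against the buffer at the low end; if it hangs up on the way, nudge it on. Leave the other things on the bench where they are.

Things in the scene. Friction and masses are not known exactly. Their poses are not given: they have to be found in the camera images.
- rail_stand: Stand of the sloped drying rail, on two feet; origin on the bench right under the middle of the rail, y along the rail to its high end (robot's left), x level, away from the robot, z up. The rail itself is a flat steel bar on edge in the plane x = 0, 6 mm thick, 30 mm high, 400 mm long, held by arms (16 mm below its top edge) and posts behind it; its front (robot's side) is free.
- load_place (a point): Point of the stand on the rail's top edge, 95 mm uphill of its middle, as nominally set: middle 200 mm over the bench, slope 5.5 degrees. The bar is clamped in slots: its true height is up to 6 mm, its true slope up to 1.5 degrees off, unmeasured. Set the hanger on within 45 mm downhill or 25 mm uphill; a block 12 mm high closes the bar 90 mm uphill. Axes: the stand's, level.
- buffer_place (a point): Point of the stand at the nominal centre of the face of the rubber buffer (20 mm across) on the stop block at the rail's low end, 159 mm from the rail's middle; it stands 16 mm above the top edge and shares the rail's height and slope error. Axes: the stand's. With its lower wheel against the buffer the hanger's origin is 54 to 56 mm to the +y side of this point.
- stand_bar (a point): Middle of the top edge of the loading stand's short level bar, 6 mm thick, 28 mm high, 140 mm long; y along the bar (to the robot's left), x away from the robot, z up. Held from behind by an arm 14 mm below the edge and one post 50-75 mm behind, lower than the edge. The bar's ends rise 12 mm, 60 mm either side of this point. The hanger waits here, wheels on the bar.
- hanger: Roller hanger carrying a red pipe (34 mm across, 140 mm long, along y, axis 108 mm below the origin); 0.4-0.7 kg in all. Origin: mid plane, half-way between the lowest points of the two wheel treads, so on the bar's top edge when seated. y along the wheels' line (robot's left), x away from the robot, z up. Side plates 96 mm long, 30 mm apart. Freed on the slope it rolls down in 2 to 7 s.
- hanger_hook (a point): Upper side of the hook's lower leg, on the hanger's mid plane 60 mm below its origin; axes as the hanger's. The hook goes down from the front plate 11-15 mm in front of the mid plane and back under the bar (leg 34 mm wide, ending 11 mm behind), open to the rear. Raised 6 to 27 mm above its seat the hanger goes on or off a bar by a level move along x of 50 mm, from the robot's side.
- hanger_grip (a point): Centre of the hanger's black grip tab: upright plate 12 mm thick (x), 40 mm wide (y), 42 mm tall (z), 60 mm above the hanger's origin; axes as the hanger's. The steel bridge below the tab is 21 mm under this point. Take the tab from above, fingers closing along x. Held lightly it may swivel a little between the fingers when one wheel touches down first.
- wheel_low: Hanger wheel 35 mm to the -y (downhill) side of the hanger's origin: grey nylon, tread 28 mm across, a flange 38 mm across at either side. The groove between the flanges, 9 mm wide and 5 mm deep, straddles the 6 mm bar: 1.5 mm play each way; once astride, the bar blocks it sideways both ways, a flange on top of the bar slides freely. Origin: wheel centre, 14 mm over the tread's lowest point.
- wheel_high: The hanger's other wheel, 35 mm to the +y (uphill) side of its origin; the same.
- spray_can: Bystander: upright spray can, about 65 mm across and 196 mm tall; origin at the middle of its underside.
- flux_tin: Bystander: round tin, about 77 mm across and 39 mm tall; origin at the middle of its underside.
- tape_measure: Bystander: tape measure, about 68 x 72 x 34 mm; origin at the middle of its underside.
- elbow_a: Bystander: cast pipe elbow, about 59 x 83 x 42 mm; origin at the middle of its underside.

How it is judged:
On the way, in this order (a step that is already met when the one before it is completed fails the run):
1. the hanger, held by the gripper, is off the loading stand (contact force between the fingers and hanger above 1 N and horizontal distance between hanger and stand_bar above 0.03 m), for 0.1 s.
2. while still held, both wheels bear on the upper half of the rail (more than 0.5 N each), astride the bar (x of hanger in the frame of rail_stand between -0.0025 and 0.0025 m and angle between the x axis of hanger and the x axis of rail_stand, either way round below 0.1 rad and contact force between each of wheel_low, wheel_high and rail_stand above 0.5 N and contact force between the fingers and hanger above 1 N and y of hanger in the frame of rail_stand above 0.04 m), for 0.15 s.
3. the hanger is let go on the upper half of the rail and stays astride the bar (x of hanger in the frame of rail_stand between -0.0025 and 0.0025 m and angle between the x axis of hanger and the x axis of rail_stand, either way round below 0.1 rad and contact force between the fingers and hanger below 0.05 N and y of hanger in the frame of rail_stand above 0 m), for 0.05 s.
At the end, for the whole second after the job is handed in: The hanger stands astride the rail, both wheels bearing on it (mid plane within 2.5 mm of the bar's, the hanger's x axis within 0.1 rad of the stand's), against the buffer at the low end (within 6 mm), at rest (x of hanger in the frame of rail_stand between -0.0025 and 0.0025 m and angle between the x axis of hanger and the x axis of rail_stand, either way round below 0.1 rad and contact force between each of wheel_low, wheel_high and rail_stand above 0.5 N and y of hanger in the frame of rail_stand between -0.11 and -0.097 m and linear speed of hanger below 0.01 m/s); the robot touches nothing.
It fails at once if hanger and rail are pressed together with more than 20 N (contact force between hanger and rail_stand above 20 N).
It fails at once if the hanger is dropped: it sinks more than 80 mm below the rail's seat (height (world z) of hanger below 0.115 m).
It fails at once if a bystander is shifted by more than 20 mm (distance of any of spray_can, flux_tin, tape_measure, elbow_a from where it was at the start of the episode above 0.02 m).
It also fails if it takes over 67 s, if anything falls off the work surface, if the arm or the gripper's body presses on something with over 40 N, if the wrist force passes 120 N, or if a joint passes its speed limit or range.

ROBOT

A 7-joint arm with a two-finger parallel gripper is mounted at the origin on a cart in front of the work surface, level with it; the furniture and walls round the work are solid. World frame = base frame: x ahead of the robot, y to its left, z up, the work surface at z = 0. Lengths are in m, angles in rad, forces in N, time in s.
With the tool pointing down it reaches from about 0.425 to 0.8 m from the base axis. Payload 8.3 kg.
Tool frame: the origin (TCP) lies on the centre line of the jaws, within the pads' length; the fingertips stand 14 mm ahead of it and the grasp point (between the pads) lies 5 mm behind it (bot.tip_reach is the z of the fingertips in the tool frame, in m); z points along the fingers, x is the direction in which the jaws open and shut, and the axes are right-handed (so a half turn about z gives the same grasp; the last joint's range is limited). The gripper opens to 85 mm and grips with 20 to 120 N. Pads are 22 mm wide; open, the fingers measure 114 mm over their backs; the gripper's body (76 mm by 85 mm) begins 54 mm behind the grasp point. The pads swing forward as they close: fully open they stand 13 mm farther back than shut.
Start: joints at [1.067, 0.383, 0.016, 1.37, -0.006, 1.388, -0.046], TCP at [0.267, -0.565, 0.245] pointing down, gripper open.
Joint ranges: [-2.95, 2.95], [-0.25, 2.06], [-1.52, 1.56], [0.18, 2.33], [-1.44, 4.58], [0.02, 2.06], [-3.01, 3.01]. Speed limits (rad/s): [2.39, 2.39, 3.01, 3.01, 3.14, 3.14, 3.14].

INTERFACE

Orientations are given as a unit quaternion [x, y, z, w].
In Python, from workcell import observe, snapshot, get_calibration, bot, nets gives the robot as it stands.
- The arm moves only by the shell command python3 -m handwheel 'ROWS' [FORCE]. ROWS is JSON, a list of rows, each a list of 7 numbers: the shift along the world's x, y, z in m, then the turn, a rotation vector about the world's x, y, z in rad, then the gripper's target within -1 to 1 (shut at 1, half-way at 0, fully open at -1). A call has 1 to 20 rows; each row is the pose to reach, as a shift and turn from the pose commanded when the call began; what a row does not reach only later rows make up. A row lasts 1/12 s, in which the tool goes at most 41.7 mm and 7.16 degrees, less where a joint would pass 70% of its speed; a pose out of reach is approached as far as the arm can. A call with a gripper value outside its range is refused whole. The fingers move at their own pace and stop on an object; FORCE is the grip in N (left out, the last holds). Time passes only in rows, so rows that repeat a pose let the fingers close. It gives the time, the measured TCP pose, the force and the opening at its end, in the units of the state.
- observe(): the state, without advancing time (a new reading comes with each control period).
- snapshot(name): name is "side" or "top"; returns the picture (420x560x3 uint8, blue, green, red); there is no depth.
- get_calibration(name): a dict with "fx", "fy", "cx", "cy" (pixels), "k1" (the pictures are not rectified: a ray, as slopes to the right and down, at radius r is drawn at 1 + k1 r^2 times it, then the intrinsics apply), "R" (3x3) and "t" (3): a world point X has camera coordinates R X + t. Camera axes: x right, y down, z forward; pixel columns grow to the right and rows downward; lengths in m; the calibration is good to about 2 mm. A picture is of the moment at which its call begins. get_calibration takes no time and is no camera call.
- bot.sign_off(): hands the job in, once; it reports no verdict.
Trained networks look in the newest picture that a camera, given by its name, has taken for a name from the list of things; names that differ only in an ending like _2 or _b are one class to them, and where a whole thing is asked for, a point or a joint stands for the part that bears it (a point fixed in the world has none). Each returns a list of dicts, best first, with "confidence" (0 to 1); they miss things now and then, are a little off and sometimes report something else, mostly with a low value. They report only what shows in the picture. A call takes as long as a camera call.
- nets.trace(thing, camera): "mask" (420x560 bool, what is visible of it) and "bbox" ([left, top, width, height] in pixels, round what is visible of it).
- nets.mark_of(thing, camera): "position" ([column, row] in pixels: a listed point, or the origin of a listed thing).
The state is a dict: "t": time; "joint_positions": joint angles; "joint_velocities": joint speeds; "joint_torque": joint torques, N m; "tcp_pos": TCP position; "ee_rot": TCP orientation; "contact_force": force on the tool from outside, world axes, zero at the start; "torque": the same for the moment, N m; "grip_width": opening from 0.0 (shut) to 1.0 (fully open).
Only numpy, scipy, OpenCV 4.12 (cv2) and the standard library are available. Lean on these libraries where they do the work, as an engineer would, in place of code of your own. Each camera call takes 0.05 s, during which the arm holds its last target.

## Working session

There is one attempt and no reset: what is moved stays moved. The work goes in short steps, Python scripts to look and compute and a shell command to move; the robot and the scene stay as the last step left them, time stands still between calls to the robot, and variables do not carry over. Pictures are saved under pics/ and viewed, and the job is handed in when it is done.

```bash
ls; mkdir -p pics; cat > h.py <<'E'
import numpy as np, cv2
from workcell import observe, snapshot, get_calibration, bot, nets
def undist(cal,px):
    xd=(px[0]-cal['cx'])/cal['fx']; yd=(px[1]-cal['cy'])/cal['fy']
    x,y=xd,yd
    for _ in range(20):
        s=1+cal['k1']*(x*x+y*y); x,y=xd/s,yd/s
    return x,y
def ray(cal,px):
    x,y=undist(cal,px); R=np.array(cal['R']); t=np.array(cal['t'])
    return -R.T@t, R.T@np.array([x,y,1.0])
def proj(cal,X):
    R=np.array(cal['R']); t=np.array(cal['t']); c=R@np.array(X)+t
    x,y=c[0]/c[2],c[1]/c[2]; s=1+cal['k1']*(x*x+y*y)
    return np.array([cal['fx']*x*s+cal['cx'],cal['fy']*y*s+cal['cy']])
def tri(pxs):
    A=np.zeros((3,3));b=np.zeros(3);L=[]
    for n,p in pxs.items():
        o,d=ray(get_calibration(n),p); d=d/np.linalg.norm(d); P=np.eye(3)-np.outer(d,d); A+=P;b+=P@o;L.append((o,P))
    X=np.linalg.solve(A,b); return X,[float(np.linalg.norm(P@(X-o))) for o,P in L]
def atz(n,p,z):
    o,d=ray(get_calibration(n),p); return o+d*(z-o[2])/d[2]
E
python3 - <<'E'
from h import *
np.set_printoptions(precision=4,suppress=True)
for n in ['side','top']:
    im=snapshot(n); cv2.imwrite(f'pics/{n}0.png',im); c=get_calibration(n)
    print(n,c['fx'],c['k1'],'cam at',-np.array(c['R']).T@np.array(c['t']),'fwd',np.array(c['R'])[2])
print(observe())
E
```

```text
pics
side 487.4597944281678 -0.054854497841454596 cam at [1.0143 0.6013 1.2318] fwd [-0.3999 -0.4497 -0.7987]
top 454.5057392630166 -0.11730769851991736 cam at [ 0.3737 -0.0078  1.4452] fwd [ 0.0913  0.0234 -0.9956]
{'t': 0.1, 'joint_positions': array([ 1.0671,  0.3842,  0.0163,  1.3711, -0.0063,  1.3882, -0.0465]), 'joint_velocities': array([ 0.0024, -0.0015,  0.0018, -0.0041,  0.001 , -0.0013, -0.0001]), 'joint_torque': array([  0.0047, -62.9125,   0.8483, -37.2755,   0.0168,   0.0104,
         0.0001]), 'tcp_pos': array([ 0.2665, -0.5648,  0.2444]), 'ee_rot': array([ 0.8446, -0.5354, -0.0008, -0.0005]), 'contact_force': array([-0.2792, -0.6439, -0.5538]), 'torque': array([0.0149, 0.0107, 0.0255]), 'grip_width': 0.9999513854564256}
```

View pics/side0.png

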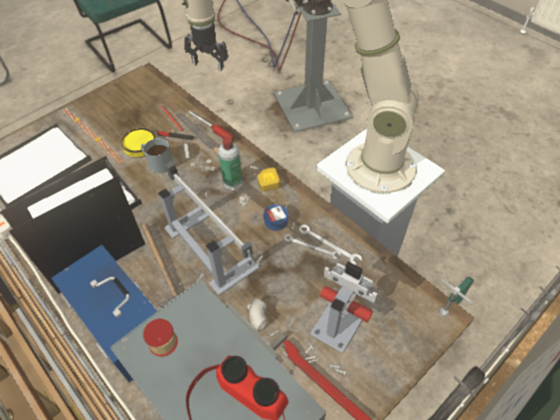

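View pics/top0.png

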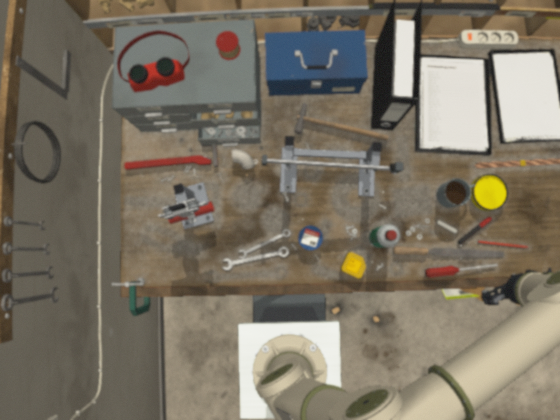

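```bash
python3 - <<'E'
from h import *
np.set_printoptions(precision=4,suppress=True)
for th in ['hanger_grip','hanger','wheel_low','wheel_high','stand_bar','load_place','buffer_place','rail_stand','spray_can','flux_tin','tape_measure','elbow_a']:
    d={}
    for n in ['side','top']:
        r=nets.mark_of(th,n)
        print(th,n,[(np.round(q['position'],1).tolist(),round(q['confidence'],2)) for q in r[:3]])
        if r: d[n]=r[0]['position']
    if len(d)==2: print('   ',*tri(d))
print(observe()['t'])
E
```

```text
hanger_grip side [([349.5, 269.5], 0.67)]
hanger_grip top []
hanger side [([350.3, 284.1], 0.72)]
hanger top [([185.3, 208.3], 0.96)]
    [0.5017 0.2852 0.1794] [0.0021321789187484412, 0.0021321789187484326]
wheel_low side []
wheel_low top [([194.1, 206.7], 0.49)]
wheel_high side [([365.9, 287.0], 0.58)]
wheel_high top [([169.3, 210.2], 0.4), ([187.5, 212.4], 0.29)]
    [0.4947 0.324  0.2076] [0.0024255228193389446, 0.0024255228193388787]
stand_bar side [([352.5, 281.9], 0.78)]
stand_bar top [([181.6, 208.7], 0.57)]
    [0.5003 0.2908 0.1957] [0.0005798800680070145, 0.0005798800680069492]
load_place side [([224.5, 222.2], 0.86)]
load_place top [([298.7, 159.5], 0.85), ([379.5, 237.1], 0.38)]
    [ 0.6235 -0.04    0.2258] [0.0006940488274110298, 0.0006940488274108826]
buffer_place side [([174.0, 165.9], 0.85), ([231.2, 182.4], 0.55)]
buffer_place top [([387.3, 163.8], 0.75)]
    [ 0.6053 -0.2812  0.234 ] [0.003368784915574917, 0.003368784915574952]
rail_stand side []
rail_stand top []
spray_can side [([231.3, 182.0], 0.93), ([350.4, 271.4], 0.17)]
spray_can top [([379.4, 238.5], 0.93), ([244.2, 161.4], 0.58)]
    [ 0.4103 -0.2978 -0.0035] [0.00427326942498762, 0.004273269424987635]
flux_tin side [([275.9, 220.9], 0.81), ([267.2, 183.3], 0.26)]
flux_tin top [([310.6, 239.0], 0.77)]
    [ 0.4135 -0.0768 -0.0012] [0.002105951222561791, 0.002105951222561883]
tape_measure side [([269.7, 184.4], 0.82)]
tape_measure top [([351.7, 266.4], 0.9)]
    [ 0.3232 -0.2051 -0.0068] [0.0024469684689057847, 0.0024469684689057474]
elbow_a side [([254.2, 314.5], 0.74), ([338.9, 274.7], 0.17)]
elbow_a top [([244.4, 159.4], 0.58)]
    [0.6758 0.1255 0.014 ] [0.00497859852585917, 0.004978598525859225]
1.3
```

```bash
python3 - <<'E'
from h import *
a=cv2.imread('pics/side0.png');b=cv2.imread('pics/top0.png')
def crop(im,x,y,w,h,s,f):
    cv2.imwrite(f,cv2.resize(im[y:y+h,x:x+w],None,fx=s,fy=s,interpolation=cv2.INTER_CUBIC))
crop(a,150,150,130,150,4,'pics/s_rail.png')
crop(a,290,240,100,120,5,'pics/s_hang.png')
crop(b,250,120,160,90,5,'pics/t_rail.png')
crop(b,140,170,100,70,6,'pics/t_hang.png')
E
```

```text
(no output)
```

View pics/s_rail.png

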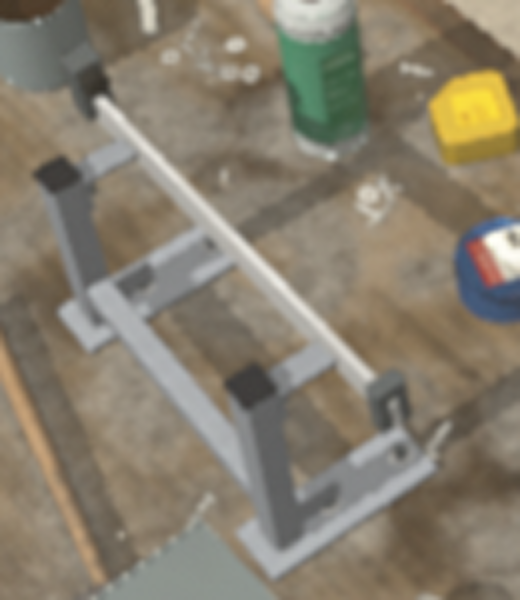

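View pics/s_hang.png

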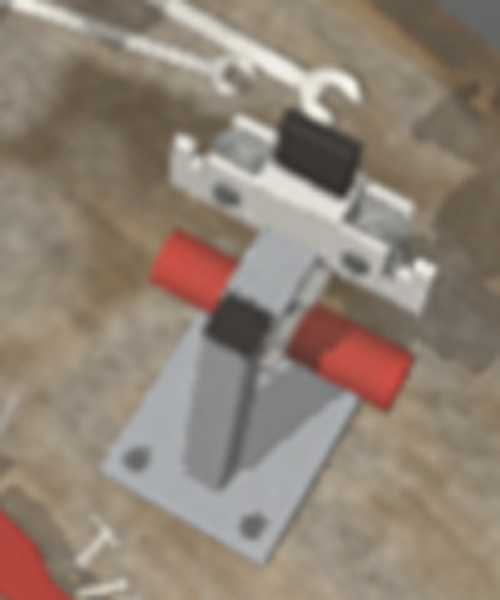

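View pics/t_rail.png

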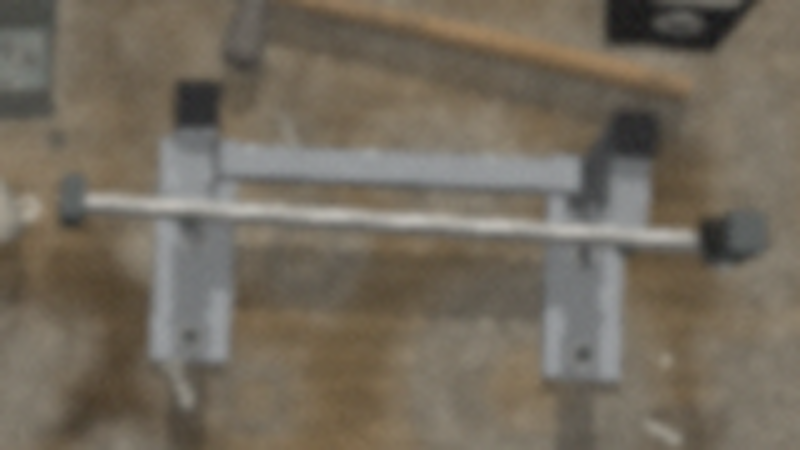

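View pics/t_hang.png

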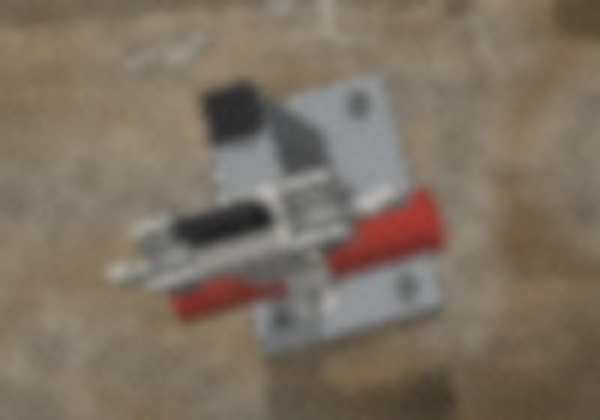

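```bash
python3 - <<'E'
from h import *
a=cv2.imread('pics/side0.png');b=cv2.imread('pics/top0.png')
def crop(im,x,y,w,h,s,f):
    o=cv2.resize(im[y:y+h,x:x+w],None,fx=s,fy=s,interpolation=cv2.INTER_NEAREST)
    for i in range(0,w,5): cv2.putText(o,str(x+i),(i*s,10),0,.35,(0,255,255),1)
    for i in range(0,h,5): cv2.putText(o,str(y+i),(0,i*s+s//2+4),0,.35,(0,255,255),1)
    cv2.imwrite(f,o)
crop(a,318,255,60,50,13,'pics/s_h2.png')
crop(b,155,180,65,50,12,'pics/t_h2.png')
E
```

```text
(no output)
```

View pics/s_h2.png

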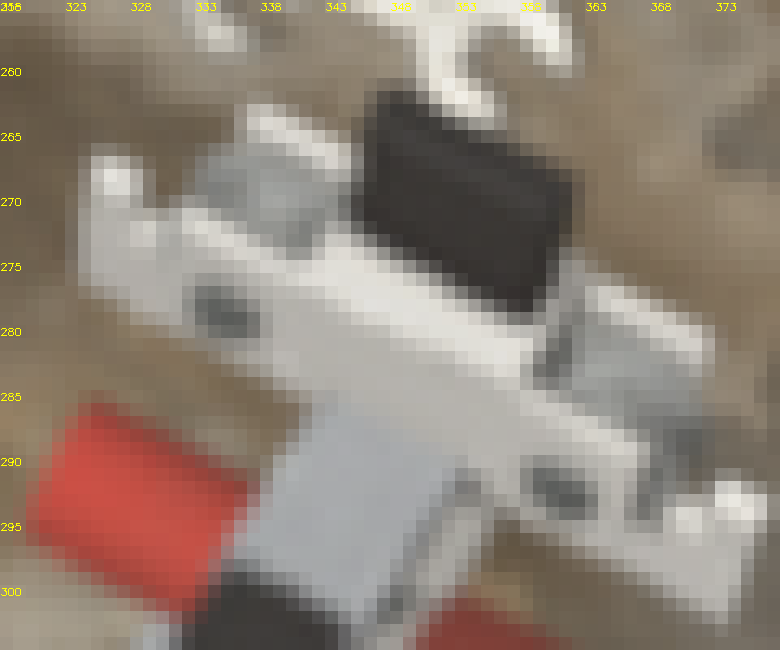

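View pics/t_h2.png

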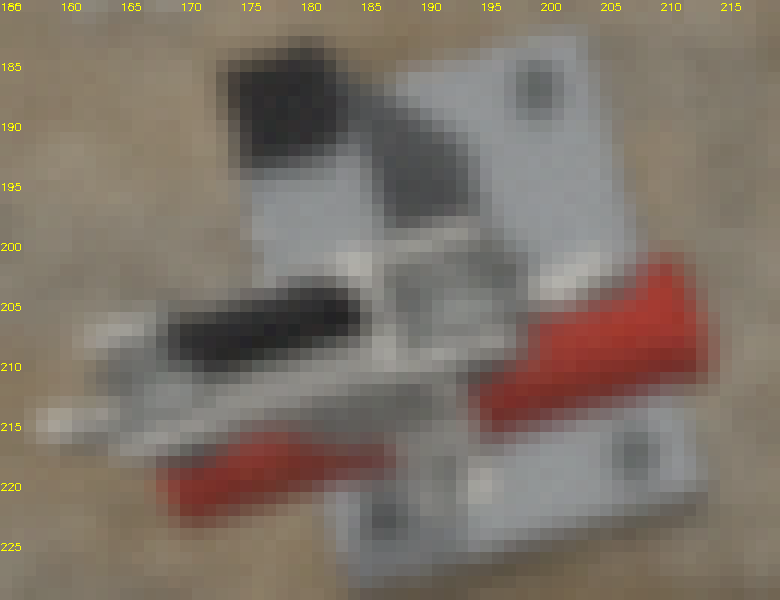

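```bash
cat > fith.py <<'E'
from h import *
from scipy.optimize import least_squares
np.set_printoptions(precision=4,suppress=True)
obs=[('side',(347.3,261.3),(-6,-20,81)),('side',(362.5,268.3),(-6,20,81)),('side',(345,271.8),(6,-20,39)),('side',(358,279.3),(6,20,39)),
('side',(334.7,278.5),(16,-35,14)),('side',(361,292.3),(16,35,14)),('side',(322.7,291),(0,-70,-108)),
('top',(168.4,205.7),(6,20,81)),('top',(182.8,202.5),(6,-20,81)),('top',(184.8,207.5),(-6,-20,39)),('top',(212,206),(0,-70,-108)),('top',(169.5,223.3),(-17,70,-108))]
C={n:get_calibration(n) for n in('side','top')}
def pose(p,v):
    c,s=np.cos(p[3]),np.sin(p[3]); v=np.array(v)/1000
    return np.array([p[0]+c*v[0]-s*v[1],p[1]+s*v[0]+c*v[1],p[2]+v[2]])
def f(p): return np.concatenate([proj(C[n],pose(p,v))-q for n,q,v in obs])
r=least_squares(f,[.5,.29,.19,.17],loss='soft_l1')
print(r.x,np.degrees(r.x[3])); print(f(r.x).reshape(-1,2))
E
python3 fith.py
```

```text
[0.5019 0.2882 0.1879 0.2401] 13.754296342920576
[[ 0.7295 -1.3128]
 [ 0.9454 -0.1926]
 [-1.2339  1.1726]
 [ 0.7564  1.7398]
 [ 0.5883 -0.1932]
 [ 0.1169  0.0992]
 [ 0.2527 -0.5402]
 [-0.3034 -0.2868]
 [-0.2424 -1.114 ]
 [ 2.4185 -0.1901]
 [ 1.295  -0.2367]
 [ 1.1897 -0.022 ]]
```

```bash
python3 - <<'E'
from h import *
a=cv2.imread('pics/side0.png');b=cv2.imread('pics/top0.png')
def crop(im,x,y,w,h,s,f):
    o=cv2.resize(im[y:y+h,x:x+w],None,fx=s,fy=s,interpolation=cv2.INTER_NEAREST)
    for i in range(0,w,5): cv2.putText(o,str(x+i),(int((i+.5)*s)-8,10),0,.35,(0,255,255),1)
    for i in range(0,h,5): cv2.putText(o,str(y+i),(0,i*s+s//2+4),0,.35,(0,255,255),1)
    cv2.imwrite(f,o)
crop(a,160,160,50,50,12,'pics/r1.png')
crop(a,225,225,50,50,12,'pics/r2.png')
crop(b,255,130,160,70,5,'pics/r3.png')
E
```

```text
(no output)
```

View pics/r1.png

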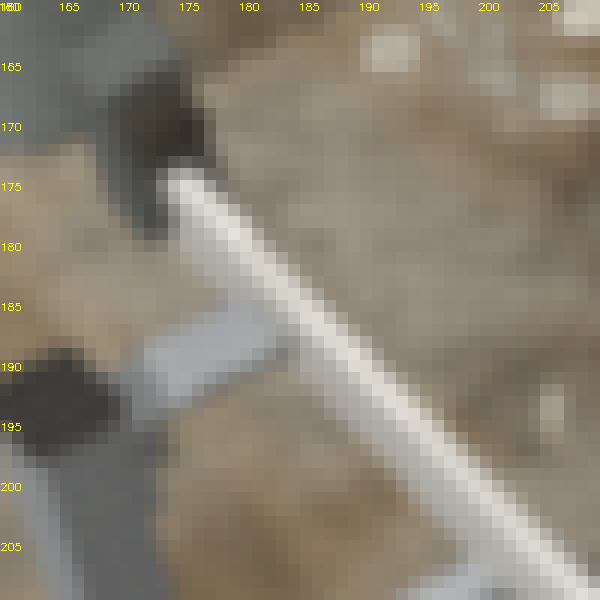

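View pics/r2.png

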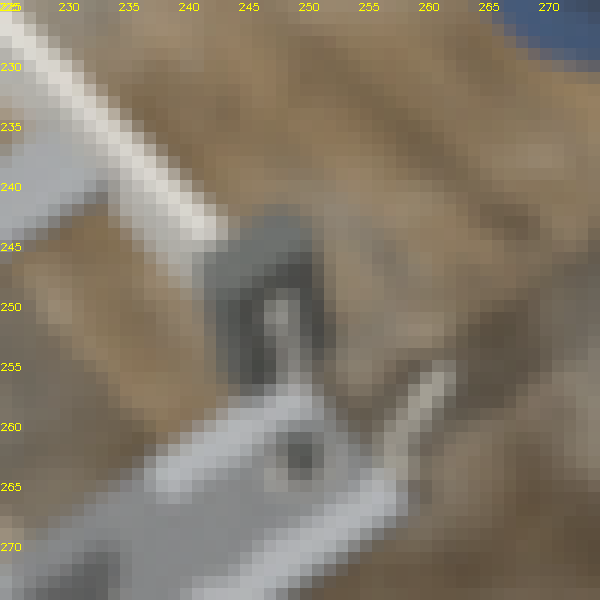

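View pics/r3.png

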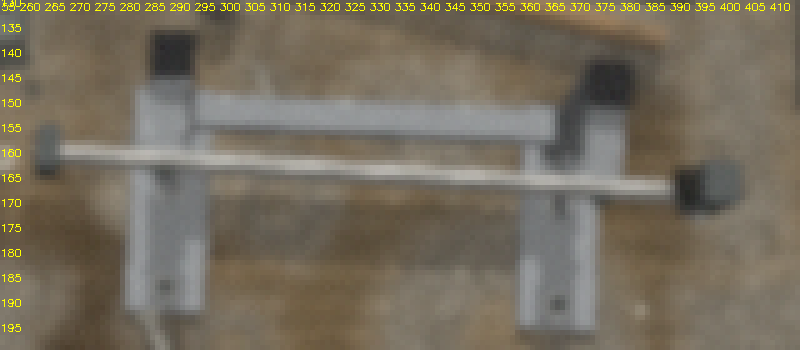

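```bash
cat > fitr.py <<'E'
from h import *
from scipy.optimize import least_squares
np.set_printoptions(precision=4,suppress=True)
a=cv2.imread('pics/side0.png').mean(2);b=cv2.imread('pics/top0.png').mean(2)
from scipy.ndimage import map_coordinates
def ridge(im,p,q,half,n=40):
    p=np.array(p,float);q=np.array(q,float);d=(q-p)/np.linalg.norm(q-p);nn=np.array([-d[1],d[0]]); out=[]
    s=np.linspace(-half,half,int(half*20)+1)
    for k in np.linspace(0,1,n):
        c=p+(q-p)*k; P=c[None]+s[:,None]*nn; v=map_coordinates(im,[P[:,1],P[:,0]],order=3)
        i=np.argmax(v); th=v[i]-15
        # contiguous zone above th
        l=i
        while l>0 and v[l]>th:l-=1
        r=i
        while r<len(v)-1 and v[r]>th:r+=1
        out.append(c+nn*(s[l]+s[r])/2)
    return np.array(out)
def fitl(P):
    for _ in range(3):
        c=P.mean(0);u,s,vt=np.linalg.svd(P-c);r=(P-c)@vt[1]
        k=np.abs(r)<2*r.std()+.1;P=P[k]
    return P,r.std()
if __name__=='__main__':
    S,s1=fitl(ridge(a,(178,177),(238,239.5),2.5)); T,s2=fitl(ridge(b,(270,159.5),(384,166.5),2.5))
    print(s1,s2,S[[0,-1]],T[[0,-1]])
    C={n:get_calibration(n) for n in('side','top')}
    def pt(p,u): # u along rail
        return np.array([p[0]-np.sin(p[3])*np.cos(p[4])*u,p[1]+np.cos(p[3])*np.cos(p[4])*u,p[2]+np.sin(p[4])*u])
    H={'side':(243.3,245.2),'top':(265.3,159.3)}
    def f(p):
        r=[]
        for n,P in(('side',S),('top',T)):
            A=proj(C[n],pt(p,-.15));M=proj(C[n],pt(p,0));B=proj(C[n],pt(p,.17))
            co=np.array([A,M,B]);
            # quad interpolation along
            ax=0
            pf=np.polyfit(co[:,ax],co[:,1],2)
            r+=list((np.polyval(pf,P[:,0])-P[:,1])*(.7 if n=='side' else 1))
            d=(B-M)/np.linalg.norm(B-M); r.append(3*(proj(C[n],pt(p,.185))-H[n])@d)
        return np.array(r)
    R=least_squares(f,[.62,-.13,.2,-.07,.096])
    p=R.x;print(p,np.degrees(p[3:]));print('rms',R.fun.std())
    for u in (-.165,-.159,.095,.185): print(u,pt(p,u),proj(C['side'],pt(p,u)),proj(C['top'],pt(p,u)))
E
python3 fitr.py
```

```text
0.0906920069538986 0.19563759416719043 [[177.5311 177.4501]
 [237.6393 239.8463]] [[269.9939 159.5998]
 [383.9816 166.7994]]
[ 0.616  -0.1343  0.1955 -0.08    0.1498] [-4.5825  8.5852]
rms 0.816050553898425
-0.165 [ 0.603  -0.2969  0.1709] [176.6207 177.5928] [388.8833 167.8034]
-0.159 [ 0.6035 -0.291   0.1718] [177.6179 178.583 ] [386.8819 167.6342]
0.095 [ 0.6236 -0.0407  0.2097] [225.2052 225.7654] [298.9892 160.4486]
0.185 [0.6307 0.0481 0.2231] [244.9943 245.348 ] [266.5737 157.9155]
```

```bash
cat >> fitr.py <<'E'
    rr=R.fun; k=len(S); print('S',rr[:k:6],rr[k],'T',rr[k+1:-1:6],rr[-1])
    for side_b in (0,1):
        w=1
    # free-end variant: block end constraint weight small, z fixed range
    def g(p): 
        r=f(p); r[k]*=.1; r[-1]*=.1; return r
    R2=least_squares(g,[.62,-.13,.2,-.07,.096]); print(R2.x,np.degrees(R2.x[3:]),R2.fun[:k:6],R2.fun[k]*10,R2.fun[k+1:-1:6],R2.fun[-1]*10)
    for u in (-.165,-.159,.095,.185): print(u,pt(R2.x,u),proj(C['side'],pt(R2.x,u)),proj(C['top'],pt(R2.x,u)))
E
python3 fitr.py
```

```text
0.0906920069538986 0.19563759416719043 [[177.5311 177.4501]
 [237.6393 239.8463]] [[269.9939 159.5998]
 [383.9816 166.7994]]
[ 0.616  -0.1343  0.1955 -0.08    0.1498] [-4.5825  8.5852]
rms 0.816050553898425
-0.165 [ 0.603  -0.2969  0.1709] [176.6207 177.5928] [388.8833 167.8034]
-0.159 [ 0.6035 -0.291   0.1718] [177.6179 178.583 ] [386.8819 167.6342]
0.095 [ 0.6236 -0.0407  0.2097] [225.2052 225.7654] [298.9892 160.4486]
0.185 [0.6307 0.0481 0.2231] [244.9943 245.348 ] [266.5737 157.9155]
S [ 0.7326  0.2677 -0.0035 -0.2781 -0.3591 -0.6899 -1.0733] 3.9241929410815546 T [-1.4199 -0.5291 -0.5224 -0.447  -0.0521  0.0604  0.9439] -3.480922892891203
[ 0.6155 -0.1383  0.1929 -0.0744  0.0924] [-4.2603  5.2959] [ 0.1444 -0.0682 -0.0833 -0.1022  0.0761 -0.0006 -0.1313] 8.13553387058803 [-0.103   0.482   0.1834 -0.047   0.0413 -0.1528  0.4228] -7.496669600025278
-0.165 [ 0.6033 -0.3022  0.1777] [175.0583 175.1033] [391.2389 167.2008]
-0.159 [ 0.6038 -0.2962  0.1783] [176.0917 176.1703] [389.1889 167.0633]
0.095 [ 0.6226 -0.044   0.2017] [224.9887 226.5813] [300.1514 161.3325]
0.185 [0.6292 0.0454 0.21  ] [245.0801 247.2515] [267.7996 159.3652]
```

```bash
python3 -m handwheel '[[0,0.02,0.04,0,0,0,-0.2],[0.0235,0.055,0.05,0,0,0.12,-0.2],[0.0435,0.09,0.065,0,0,0.24,-0.2],[0.0635,0.125,0.08,0,0,0.36,-0.2],[0.0835,0.16,0.095,0,0,0.48,-0.2],[0.1035,0.195,0.11,0,0,0.58,-0.2],[0.1235,0.23,0.125,0,0,0.68,-0.2],[0.1435,0.265,0.14,0,0,0.78,-0.2],[0.1635,0.30,0.15,0,0,0.86,-0.2],[0.1835,0.335,0.155,0,0,0.94,-0.2],[0.2035,0.37,0.16,0,0,1.0,-0.2],[0.2235,0.405,0.16,0,0,1.06,-0.2],[0.2355,0.445,0.16,0,0,1.12,-0.2],[0.2355,0.485,0.16,0,0,1.18,-0.2],[0.2355,0.525,0.16,0,0,1.24,-0.2],[0.2355,0.565,0.16,0,0,1.30,-0.2],[0.2355,0.605,0.16,0,0,1.37,-0.2],[0.2355,0.645,0.16,0,0,1.37,-0.2],[0.2355,0.685,0.16,0,0,1.37,-0.2],[0.2355,0.725,0.16,0,0,1.37,-0.2]]' 30
```

```text
t: 2.97
tcp_pos: [0.5018, 0.1616, 0.4057]
ee_rot: [0.993, 0.12, 0.0, 0.0]
contact_force: [2.0, -0.8, -0.1]
grip_width: 0.601
```

```bash
python3 -m handwheel '[[0,0.04,0,0,0,0,-0.2],[0,0.08,-0.02,0,0,0,-0.2],[0,0.115,-0.05,0,0,0,-0.2],[0,0.128,-0.085,0,0,0,-0.2],[0,0.128,-0.085,0,0,0,-0.2],[0,0.128,-0.085,0,0,0,-0.2]]'
python3 - <<'E'
from h import *
o=observe();print(o['tcp_pos'],o['contact_force'])
for n in ['side','top']:
    im=snapshot(n);cv2.imwrite(f'pics/{n}1.png',im)
    p=proj(get_calibration(n),o['tcp_pos']).astype(int); print(n,p)
    c=im[p[1]-40:p[1]+50,p[0]-50:p[0]+50]; cv2.imwrite(f'pics/{n}1c.png',cv2.resize(c,None,fx=6,fy=6,interpolation=cv2.INTER_CUBIC))
E
```

```text
t: 3.47
tcp_pos: [0.5009, 0.2882, 0.3178]
ee_rot: [0.993, 0.121, -0.002, 0.001]
contact_force: [-0.1, -1.7, -0.0]
grip_width: 0.603
[0.50089281 0.28820303 0.31784956] [-0.05448952 -1.69585954 -0.0235373 ]
side [357 254]
top [171 204]
```

View pics/side1c.png

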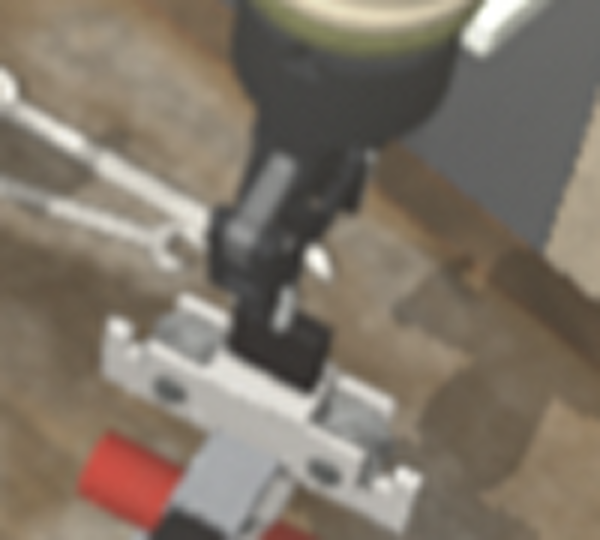

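View pics/top1c.png

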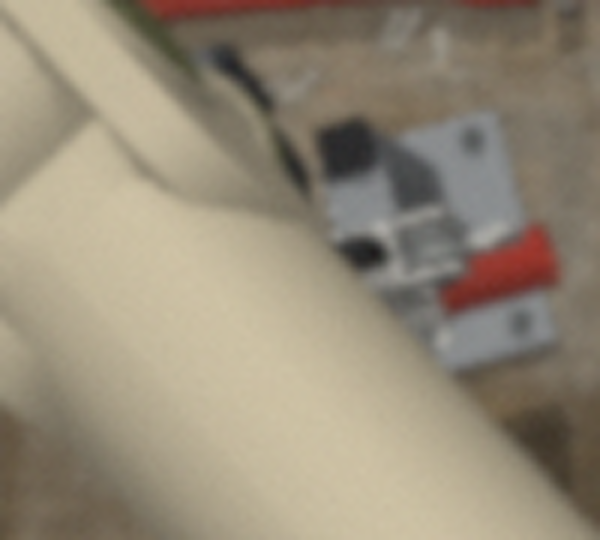

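```bash
python3 -m handwheel '[[0.001,0,-0.02,0,0,0,-0.2],[0.001,0,-0.04,0,0,0,-0.2],[0.001,0,-0.055,0,0,0,-0.2],[0.001,0,-0.066,0,0,0,-0.2],[0.001,0,-0.066,0,0,0,-0.2],[0.001,0,-0.066,0,0,0,0.1],[0.001,0,-0.066,0,0,0,0.3],[0.001,0,-0.066,0,0,0,0.4]]' 25
python3 - <<'E'
from h import *
o=observe();print(o['tcp_pos'],o['contact_force'],o['torque'],o['grip_width'])
n='side'
im=snapshot(n);cv2.imwrite(f'pics/{n}2.png',im)
p=proj(get_calibration(n),o['tcp_pos']).astype(int); print(n,p)
c=im[p[1]-30:p[1]+40,p[0]-40:p[0]+40]; cv2.imwrite(f'pics/{n}2c.png',cv2.resize(c,None,fx=8,fy=8,interpolation=cv2.INTER_CUBIC))
E
```

```text
t: 4.23
tcp_pos: [0.5038, 0.2881, 0.2559]
ee_rot: [0.993, 0.12, 0.001, -0.0]
contact_force: [-0.1, 0.4, -1.5]
grip_width: 0.299
[0.50380568 0.28805966 0.2558919 ] [-0.12065396  0.4060382  -1.46238614] [0.05097832 0.0194231  0.02142886] 0.2994262701755669
side [353 269]
```

View pics/side2c.png

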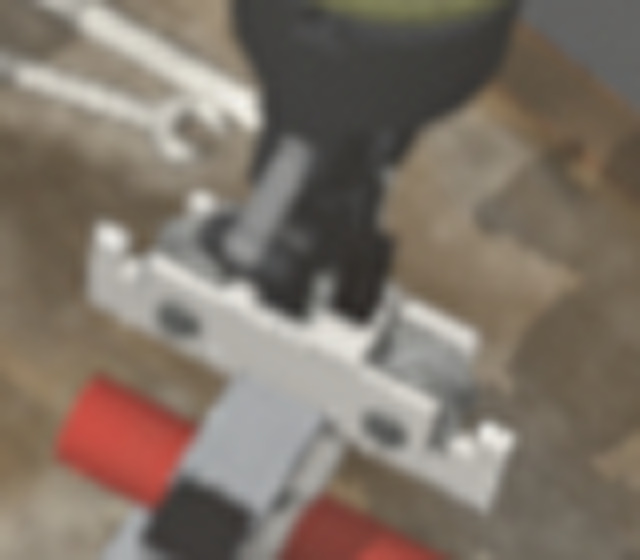

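```bash
python3 -m handwheel '[[0,0,-0.003,0,0,0,0.5],[0,0,-0.003,0,0,0,0.6]]' 30
python3 -m handwheel '[[0,0,0,0,0,0,0.7],[0,0,0,0,0,0,0.75]]'
python3 -m handwheel '[[0,0,0,0,0,0,1],[0,0,0,0,0,0,1],[0,0,0,0,0,0,1]]'
```

```text
t: 4.45
tcp_pos: [0.5032, 0.2878, 0.2512]
ee_rot: [0.993, 0.12, 0.0, -0.0]
contact_force: [-0.1, 0.0, -0.1]
grip_width: 0.197
t: 4.62
tcp_pos: [0.5028, 0.2878, 0.2512]
ee_rot: [0.993, 0.12, -0.0, 0.0]
contact_force: [-1.5, -0.3, 0.2]
grip_width: 0.137
t: 4.87
tcp_pos: [0.5028, 0.2879, 0.2512]
ee_rot: [0.993, 0.12, -0.0, 0.0]
contact_force: [-3.0, -1.0, 1.2]
grip_width: 0.134
```

```bash
python3 -m handwheel '[[0,0,0.004,0,0,0,1],[0,0,0.008,0,0,0,1],[0,0,0.012,0,0,0,1],[0,0,0.016,0,0,0,1],[0,0,0.016,0,0,0,1],[0,0,0.016,0,0,0,1]]' 40
python3 - <<'E'
from h import *
o=observe();print(o['tcp_pos'],o['contact_force'],o['torque'],o['grip_width'])
n='side'
im=snapshot(n);cv2.imwrite(f'pics/{n}3.png',im)
c=im[235:345,295:405]; cv2.imwrite(f'pics/{n}3c.png',cv2.resize(c,None,fx=5,fy=5,interpolation=cv2.INTER_CUBIC))
E
```

```text
t: 5.37
tcp_pos: [0.5034, 0.2879, 0.2675]
ee_rot: [0.993, 0.12, 0.0, -0.0]
contact_force: [0.8, -0.9, -4.7]
grip_width: 0.131
[0.50338752 0.28787535 0.26754048] [ 0.80227441 -0.93789859 -4.71933987] [-0.02595306  0.0381335   0.01637886] 0.13085631908331488
```

View pics/side3c.png

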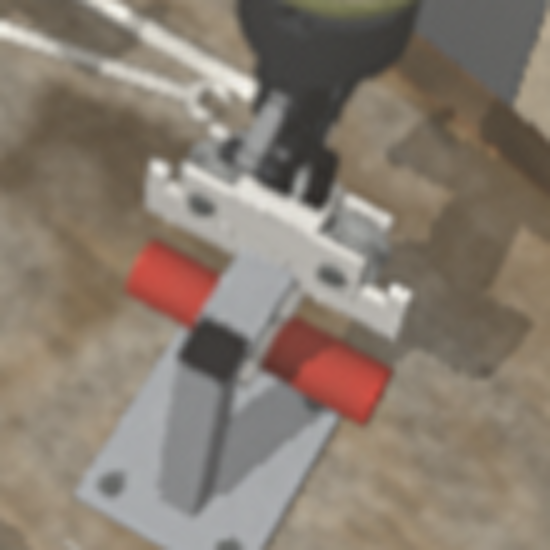

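```bash
python3 - <<'E'
import numpy as np
from scipy.spatial.transform import Rotation as R
yr=-0.0745
t=R.from_rotvec(0.094*np.array([np.cos(yr),np.sin(yr),0]))
print((t*R.from_euler('z',yr-0.2405)).as_rotvec())
E
python3 -m handwheel '[[-0.008,-0.002,0,0,0,0,1],[-0.02,-0.005,0,0,0,0,1],[-0.035,-0.0085,0,0,0,0,1],[-0.052,-0.0127,0,0,0,0,1],[-0.066,-0.0161,0,0,0,0,1],[-0.070,-0.017,0.005,0,0,0,1],[-0.070,-0.017,0.015,0,0,0,1],[-0.070,-0.017,0.03,0,0,0,1],[-0.070,-0.017,0.03,0,0,0,1]]'
```

```text
[ 0.09406459  0.00782534 -0.31476725]
t: 6.17
tcp_pos: [0.4348, 0.2716, 0.3008]
ee_rot: [0.993, 0.119, 0.003, -0.001]
contact_force: [0.7, 0.6, -4.4]
grip_width: 0.126
```

```bash
python3 -m handwheel '[[0.005,-0.015,0,0.005,0,-0.02,1],[0.014,-0.04,0,0.012,0.001,-0.05,1],[0.024,-0.068,0,0.02,0.002,-0.08,1],[0.036,-0.098,0,0.03,0.003,-0.11,1],[0.048,-0.128,0,0.04,0.003,-0.14,1],[0.06,-0.158,0,0.05,0.004,-0.17,1],[0.072,-0.188,0,0.06,0.005,-0.2,1],[0.084,-0.218,0,0.07,0.006,-0.23,1],[0.096,-0.248,0,0.08,0.007,-0.26,1],[0.107,-0.275,0,0.09,0.008,-0.29,1],[0.116,-0.3,0,0.094,0.008,-0.315,1],[0.124,-0.316,-0.006,0.094,0.008,-0.315,1],[0.1286,-0.3264,-0.012,0.094,0.008,-0.315,1],[0.1286,-0.3264,-0.012,0.094,0.008,-0.315,1],[0.1286,-0.3264,-0.012,0.094,0.008,-0.315,1]]'
cat > look.py <<'E'
import sys
from h import *
np.set_printoptions(precision=4,suppress=True)
k=sys.argv[1]; o=observe();print(o['tcp_pos'],o['contact_force'],o['torque'],o['grip_width'],o['ee_rot'],o['t'])
for n,(x,y,w,h) in {'side':(150,150,130,100),'top':(240,120,160,90)}.items():
    im=snapshot(n);cv2.imwrite(f'pics/{n}{k}.png',im)
    cv2.imwrite(f'pics/{n}{k}c.png',cv2.resize(im[y:y+h,x:x+w],None,fx=5,fy=5,interpolation=cv2.INTER_CUBIC))
E
python3 look.py 4
```

```text
t: 7.42
tcp_pos: [0.5615, -0.0545, 0.2841]
ee_rot: [0.998, -0.037, 0.0, -0.048]
contact_force: [-0.3, 1.2, -4.4]
grip_width: 0.135
[ 0.5615 -0.0545  0.2841] [-0.2709  1.1685 -4.3792] [ 0.0996  0.0122 -0.001 ] 0.1348678354116432 [ 0.9982 -0.0368  0.0005 -0.0476] 7.4167
```

View pics/side4c.png

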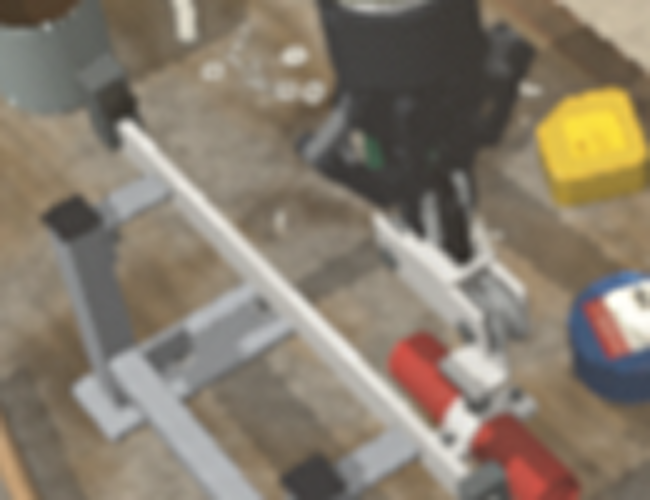

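View pics/top4c.png

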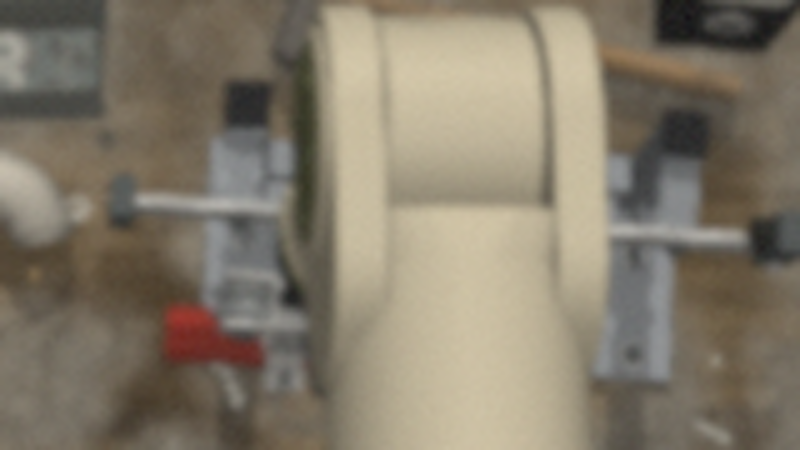

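```bash
python3 -m handwheel '[[0.008,-0.0006,-0.002,0,0,0,1],[0.018,-0.0013,-0.004,0,0,0,1],[0.03,-0.0022,-0.004,0,0,0,1],[0.042,-0.0031,-0.004,0,0,0,1],[0.05,-0.0037,-0.004,0,0,0,1],[0.056,-0.0042,-0.004,0,0,0,1],[0.058,-0.0043,-0.004,0,0,0,1],[0.058,-0.0043,-0.004,0,0,0,1],[0.058,-0.0043,-0.004,0,0,0,1]]'
python3 look.py 5
```

```text
t: 8.27
tcp_pos: [0.6197, -0.0597, 0.2812]
ee_rot: [0.998, -0.037, 0.001, -0.047]
contact_force: [0.4, 0.4, -4.8]
grip_width: 0.134
[ 0.6197 -0.0597  0.2812] [ 0.3757  0.4017 -4.8397] [-0.2031  0.0137 -0.01  ] 0.13444599509739685 [ 0.9982 -0.0374  0.0015 -0.047 ] 8.2667
```

View pics/side5c.png

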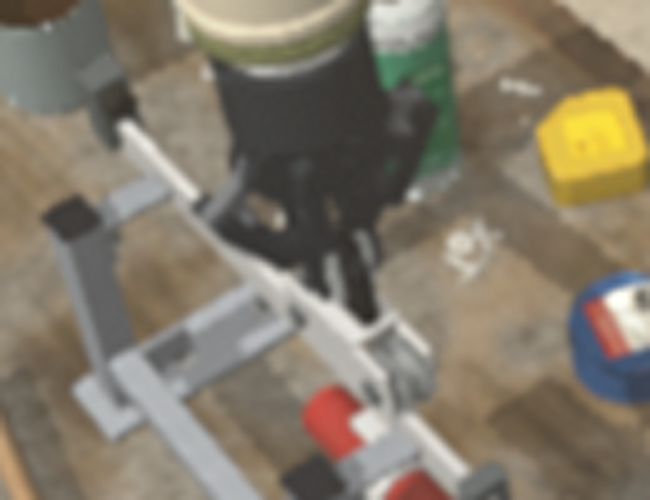

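View pics/top5c.png

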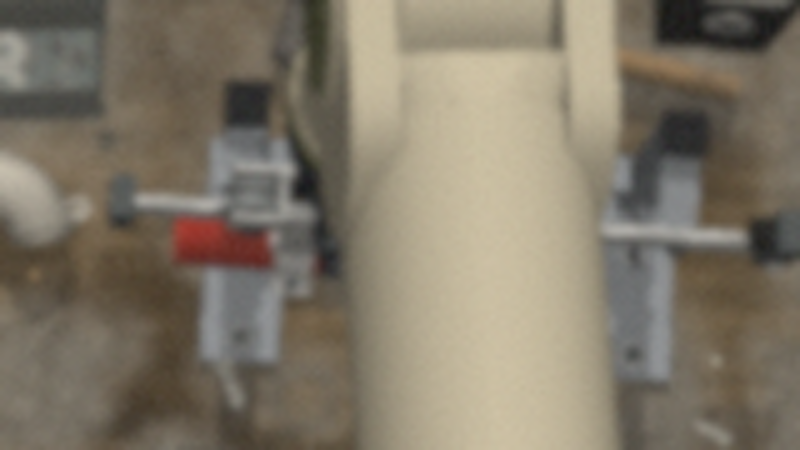

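```bash
python3 -m handwheel '[[0.001,0,0,0,0,0,1],[0.002,-0.0001,0,0,0,0,1],[0.003,-0.0002,0,0,0,0,1],[0.003,-0.0002,0,0,0,0,1]]'
for i in 1 2 3 4; do :; done
python3 -m handwheel '[[0.0005,0,0,0,0,0,1],[0.001,-0.0001,0,0,0,0,1],[0.001,-0.0001,0,0,0,0,1]]'
```

```text
t: 8.7
tcp_pos: [0.6229, -0.0602, 0.2813]
ee_rot: [0.998, -0.038, 0.002, -0.047]
contact_force: [1.1, -0.7, -4.7]
grip_width: 0.13
t: 8.95
tcp_pos: [0.6239, -0.0603, 0.2813]
ee_rot: [0.998, -0.038, 0.002, -0.047]
contact_force: [-0.4, 0.4, -5.5]
grip_width: 0.132
```

```bash
python3 -m handwheel '[[0.0005,0,0,0,0,0,1],[0.001,-0.0001,0,0,0,0,1],[0.001,-0.0001,0,0,0,0,1]]'
```

```text
t: 9.2
tcp_pos: [0.6249, -0.0603, 0.2812]
ee_rot: [0.998, -0.038, 0.002, -0.047]
contact_force: [-0.2, -0.2, -5.5]
grip_width: 0.137
```

```bash
python3 -m handwheel '[[0.0005,0,0,0,0,0,1],[0.001,-0.0001,0,0,0,0,1],[0.001,-0.0001,0,0,0,0,1]]'
```

```text
t: 9.45
tcp_pos: [0.6259, -0.0604, 0.2813]
ee_rot: [0.998, -0.038, 0.002, -0.047]
contact_force: [-0.2, 0.0, -5.5]
grip_width: 0.136
```

```bash
python3 -m handwheel '[[0.0005,0,0,0,0,0,1],[0.001,-0.0001,0,0,0,0,1],[0.001,-0.0001,0,0,0,0,1]]'; python3 -m handwheel '[[0.0005,0,0,0,0,0,1],[0.001,-0.0001,0,0,0,0,1],[0.001,-0.0001,0,0,0,0,1]]'
```

```text
t: 9.7
tcp_pos: [0.6269, -0.0606, 0.2813]
ee_rot: [0.998, -0.038, 0.002, -0.047]
contact_force: [-0.4, -0.5, -5.5]
grip_width: 0.132
t: 9.95
tcp_pos: [0.6279, -0.0607, 0.2813]
ee_rot: [0.998, -0.038, 0.002, -0.047]
contact_force: [-0.3, -0.2, -4.7]
grip_width: 0.133
```

```bash
python3 -m handwheel '[[0.0005,0,0,0,0,0,1],[0.001,-0.0001,0,0,0,0,1],[0.001,-0.0001,0,0,0,0,1]]'
```

```text
t: 10.2
tcp_pos: [0.6289, -0.0607, 0.2812]
ee_rot: [0.998, -0.038, 0.002, -0.047]
contact_force: [0.2, 0.5, -5.4]
grip_width: 0.133
```

```bash
python3 -m handwheel '[[0.0005,0,0,0,0,0,1],[0.001,-0.0001,0,0,0,0,1],[0.001,-0.0001,0,0,0,0,1]]'
```

```text
t: 10.45
tcp_pos: [0.6294, -0.0608, 0.2812]
ee_rot: [0.998, -0.037, 0.001, -0.047]
contact_force: [-2.0, -0.1, -4.2]
grip_width: 0.133
```

```bash
python3 -m handwheel '[[0.0005,0,0,0,0,0,1],[0.001,-0.0001,0,0,0,0,1],[0.001,-0.0001,0,0,0,0,1]]'
```

```text
t: 10.7
tcp_pos: [0.63, -0.0608, 0.2811]
ee_rot: [0.998, -0.037, 0.001, -0.047]
contact_force: [-5.7, -0.1, -2.6]
grip_width: 0.138
```

```bash
python3 -m handwheel '[[-0.003,0.0002,0,0,0,0,1],[-0.007,0.0005,0,0,0,0,1],[-0.0098,0.0007,0,0,0,0,1],[-0.0098,0.0007,-0.002,0,0,0,1],[-0.0098,0.0007,-0.004,0,0,0,1],[-0.0098,0.0007,-0.006,0,0,0,1],[-0.0098,0.0007,-0.007,0,0,0,1],[-0.0098,0.0007,-0.007,0,0,0,1]]' 30
python3 look.py 6
```

```text
t: 11.37
tcp_pos: [0.6209, -0.0602, 0.2737]
ee_rot: [0.998, -0.038, 0.001, -0.047]
contact_force: [0.2, 0.6, -5.3]
grip_width: 0.135
[ 0.6209 -0.0602  0.2737] [ 0.157   0.6406 -5.3362] [-0.2153  0.0265 -0.0022] 0.13471908289021978 [ 0.9982 -0.0375  0.0013 -0.047 ] 11.3667
```

```bash
python3 -m handwheel '[[0,0,-0.0005,0,0,0,1],[0,0,-0.001,0,0,0,1],[0,0,-0.001,0,0,0,1]]'
```

```text
t: 11.72
tcp_pos: [0.621, -0.0602, 0.2732]
ee_rot: [0.998, -0.038, 0.002, -0.047]
contact_force: [-0.4, 0.2, -5.8]
grip_width: 0.134
```

```bash
python3 -m handwheel '[[0,0,-0.0005,0,0,0,1],[0,0,-0.001,0,0,0,1],[0,0,-0.001,0,0,0,1]]'
```

```text
t: 11.97
tcp_pos: [0.621, -0.0603, 0.2721]
ee_rot: [0.998, -0.038, 0.002, -0.047]
contact_force: [0.1, -0.4, -4.2]
grip_width: 0.133
```

View pics/side6c.png

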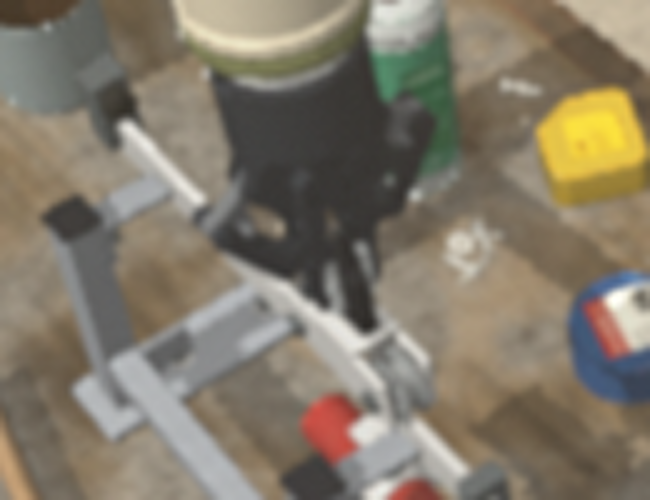

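```bash
python3 -m handwheel '[[0,0,-0.0005,0,0,0,1],[0,0,-0.001,0,0,0,1],[0,0,-0.001,0,0,0,1]]'
```

```text
t: 12.22
tcp_pos: [0.621, -0.0602, 0.2712]
ee_rot: [0.998, -0.038, 0.002, -0.047]
contact_force: [0.7, -0.7, -5.6]
grip_width: 0.133
```

```bash
python3 -m handwheel '[[0,0,-0.0005,0,0,0,1],[0,0,-0.001,0,0,0,1],[0,0,-0.001,0,0,0,1]]'
```

```text
t: 12.47
tcp_pos: [0.621, -0.0602, 0.2701]
ee_rot: [0.998, -0.038, 0.002, -0.047]
contact_force: [0.2, -0.4, -4.8]
grip_width: 0.136
```

```bash
python3 -m handwheel '[[0,0,-0.0005,0,0,0,1],[0,0,-0.001,0,0,0,1],[0,0,-0.001,0,0,0,1]]'
```

```text
t: 12.72
tcp_pos: [0.621, -0.0602, 0.2691]
ee_rot: [0.998, -0.038, 0.002, -0.047]
contact_force: [0.2, 0.3, -5.1]
grip_width: 0.132
```

```bash
python3 -m handwheel '[[0,0,-0.0005,0,0,0,1],[0,0,-0.001,0,0,0,1],[0,0,-0.001,0,0,0,1]]'
```

```text
t: 12.97
tcp_pos: [0.6211, -0.0603, 0.2687]
ee_rot: [0.998, -0.038, 0.002, -0.047]
contact_force: [-1.7, -0.5, -3.2]
grip_width: 0.134
```

```bash
python3 -m handwheel '[[0.0005,0,0,0,0,0,1],[0.001,-0.0001,0,0,0,0,1],[0.001,-0.0001,0,0,0,0,1]]'; python3 - <<'E'
from h import *
for i in range(3):
    nets.mark_of('hanger','side'); o=observe(); print(o['tcp_pos'].round(4),o['contact_force'].round(2),o['torque'].round(3))
E
```

```text
t: 13.22
tcp_pos: [0.622, -0.0603, 0.2685]
ee_rot: [0.998, -0.038, 0.002, -0.047]
contact_force: [-1.9, 0.6, 0.1]
grip_width: 0.13
[ 0.622  -0.0603  0.2686] [-2.62  0.3  -1.05] [-0.351  0.699 -0.018]
[ 0.622  -0.0604  0.2685] [-2.38  0.66 -0.22] [-0.32   0.693 -0.023]
[ 0.622  -0.0603  0.2686] [-2.25 -0.28 -0.36] [-0.292  0.695 -0.004]
```

```bash
python3 -m handwheel '[[-0.0005,0,0,0,0,0,1],[-0.001,0.0001,0,0,0,0,1],[-0.0015,0.0001,0,0,0,0,1],[-0.002,0.0001,0,0,0,0,1],[-0.002,0.0001,0,0,0,0,1]]'; python3 - <<'E'
from h import *
for i in range(3):
    nets.mark_of('hanger','side'); o=observe(); print(o['tcp_pos'].round(4),o['contact_force'].round(2),o['torque'].round(3))
E
```

```text
t: 13.78
tcp_pos: [0.6204, -0.0603, 0.2686]
ee_rot: [0.998, -0.038, 0.002, -0.047]
contact_force: [1.8, -1.6, -1.4]
grip_width: 0.13
[ 0.6204 -0.0602  0.2686] [ 2.45 -0.1  -0.44] [-0.371 -0.676  0.018]
[ 0.6204 -0.0602  0.2686] [ 1.72 -0.96 -1.53] [-0.353 -0.734 -0.015]
[ 0.6203 -0.0602  0.2686] [ 3.17 -1.11 -1.2 ] [-0.443 -0.67  -0.076]
```

```bash
python3 -m handwheel '[[0.0004,0,0.001,0,0,0,1],[0.0008,0,0.002,0,0,0,1],[0.0008,0,0.0025,0,0,0,1],[0.0008,0,0.0025,0,0,0,1]]';python3 -m handwheel '[[0.0005,0,0,0,0,0,1],[0.001,-0.0001,0,0,0,0,1],[0.0015,-0.0001,0,0,0,0,1],[0.0018,-0.0001,0,0,0,0,1],[0.0018,-0.0001,0,0,0,0,1]]'; python3 - <<'E'
from h import *
for i in range(2):
    nets.mark_of('hanger','side'); o=observe(); print(o['tcp_pos'].round(4),o['contact_force'].round(2),o['torque'].round(3))
E
```

```text
t: 14.27
tcp_pos: [0.6204, -0.0601, 0.2702]
ee_rot: [0.998, -0.037, 0.001, -0.047]
contact_force: [0.5, 0.9, -5.9]
grip_width: 0.136
t: 14.68
tcp_pos: [0.6225, -0.0603, 0.2706]
ee_rot: [0.998, -0.038, 0.001, -0.047]
contact_force: [-1.0, 0.1, -5.3]
grip_width: 0.131
[ 0.6225 -0.0603  0.2707] [ 0.1   0.35 -5.64] [-0.23   0.129  0.021]
[ 0.6225 -0.0603  0.2707] [ 0.32 -0.74 -5.41] [-0.24   0.139  0.019]
```

```bash
python3 -m handwheel '[[0.0004,0,0,0,0,0,1],[0.0007,-0.0001,0,0,0,0,1],[0.0007,-0.0001,0,0,0,0,1]]'; python3 - <<'E'
from h import *
for i in range(2):
    nets.mark_of('hanger','side'); o=observe(); print(o['tcp_pos'].round(4),o['contact_force'].round(2),o['torque'].round(3))
E
```

```text
t: 15.03
tcp_pos: [0.6229, -0.0603, 0.2706]
ee_rot: [0.998, -0.037, 0.001, -0.047]
contact_force: [-2.9, 0.3, -4.5]
grip_width: 0.134
[ 0.6229 -0.0604  0.2706] [-4.28 -0.25 -3.73] [-0.151  0.993  0.044]
[ 0.6229 -0.0604  0.2706] [-4.3   0.85 -4.61] [-0.133  1.053  0.127]
```

```bash
python3 -m handwheel '[[-0.001,0.0001,0,0,0,0,1],[-0.0022,0.0002,0,0,0,0,1],[-0.0022,0.0002,-0.001,0,0,0,1],[-0.0022,0.0002,-0.002,0,0,0,1],[-0.0022,0.0002,-0.0025,0,0,0,1],[-0.0022,0.0002,-0.0025,0,0,0,1]]' 20; cat > f.py <<'E'
from h import *
F=[]
for i in range(3):
    nets.mark_of('hanger','side'); o=observe(); F.append(np.r_[o['contact_force'],o['torque']])
print(o['tcp_pos'].round(4),np.mean(F,0).round(2),np.mean(F,0)[3:].round(3),o['grip_width'],o['ee_rot'].round(4))
E
python3 f.py
```

```text
t: 15.63
tcp_pos: [0.6214, -0.0603, 0.2686]
ee_rot: [0.998, -0.038, 0.002, -0.047]
contact_force: [-0.4, -0.0, -4.0]
grip_width: 0.131
[ 0.6214 -0.0603  0.2686] [ 0.36  0.02 -2.8  -0.38 -0.04 -0.02] [-0.38  -0.042 -0.025] 0.13720237580653963 [ 0.9982 -0.0376  0.0021 -0.0469]
```

```bash
python3 -m handwheel '[[0,0,0,-0.01,0.0007,0,1],[0,0,0,-0.02,0.0015,0,1],[0,0,0,-0.02,0.0015,0,1]]'; python3 f.py
```

```text
t: 16.03
tcp_pos: [0.6214, -0.0595, 0.269]
ee_rot: [0.999, -0.037, 0.002, -0.037]
contact_force: [0.1, -0.3, 0.5]
grip_width: 0.134
[ 0.6214 -0.0599  0.2688] [ 0.61 -0.56  0.82  0.05 -0.1  -0.01] [ 0.055 -0.097 -0.007] 0.13357685635904376 [ 0.9986 -0.0374  0.0018 -0.037 ]
```

```bash
python3 -m handwheel '[[0,0,0,0,0,0,1],[0,0,0,0,0,0,1],[0,0,0,0,0,0,1]]'; python3 look.py 7; python3 f.py
```

```text
t: 16.43
tcp_pos: [0.6213, -0.0603, 0.2687]
ee_rot: [0.999, -0.038, 0.002, -0.037]
contact_force: [0.1, 0.1, 3.1]
grip_width: 0.133
[ 0.6213 -0.0603  0.2687] [0.1273 0.1336 3.1322] [ 0.1631 -0.1452 -0.0175] 0.13256845212587015 [ 0.9986 -0.0377  0.0017 -0.037 ] 16.4333
[ 0.6213 -0.0603  0.2686] [ 0.62 -1.11  4.03  0.11 -0.21 -0.06] [ 0.108 -0.211 -0.063] 0.1336901873393354 [ 0.9986 -0.0376  0.0016 -0.037 ]
```

View pics/side7c.png

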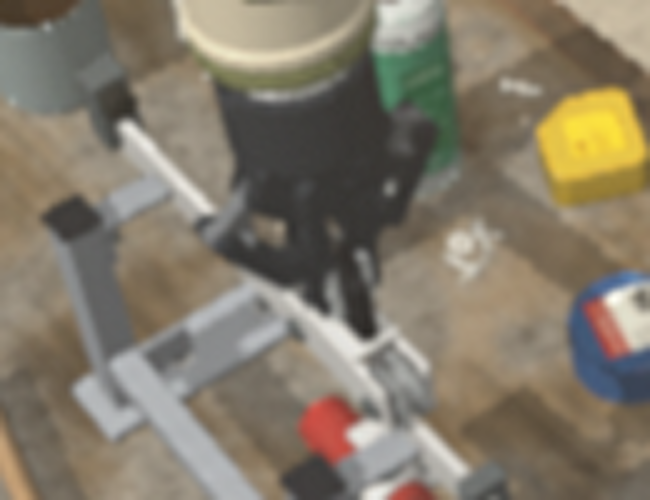

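View pics/top7c.png

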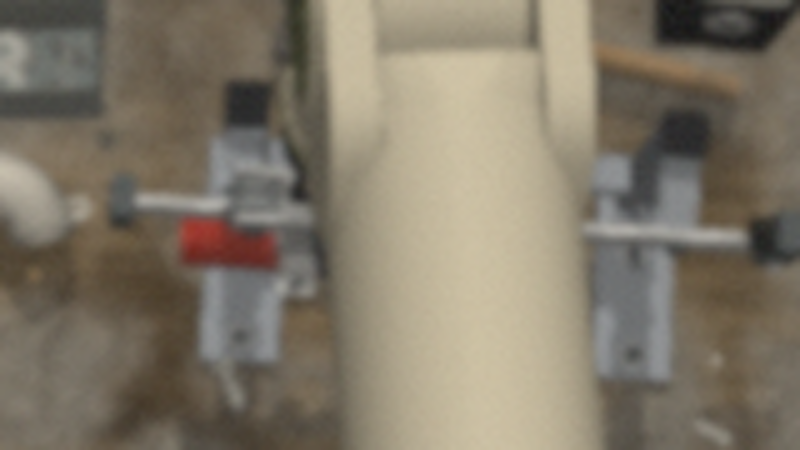

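```bash
python3 -m handwheel '[[0,0,0.0002,0.003,0,0,1],[0,0,0.0003,0.005,-0.0004,0,1],[0,0,0.0003,0.005,-0.0004,0,1],[0,0,0.0003,0.005,-0.0004,0,1]]'; python3 f.py
```

```text
t: 17.02
tcp_pos: [0.6212, -0.0604, 0.2686]
ee_rot: [0.999, -0.038, 0.001, -0.039]
contact_force: [1.9, -1.7, 2.5]
grip_width: 0.132
[ 0.6212 -0.0603  0.2686] [ 1.56 -0.98  2.55 -0.1  -0.49 -0.11] [-0.096 -0.486 -0.109] 0.13155070649309952 [ 0.9985 -0.0376  0.0014 -0.0394]
```

```bash
python3 -m handwheel '[[0.0002,0,0,-0.0025,0,0,1],[0.0002,0,0,-0.0025,0,0,1],[0.0002,0,0,-0.0025,0,0,1],[0.0002,0,0,-0.0025,0,0,1]]'; python3 f.py
```

```text
t: 17.5
tcp_pos: [0.6213, -0.0601, 0.2686]
ee_rot: [0.999, -0.037, 0.001, -0.038]
contact_force: [1.2, -1.4, 3.7]
grip_width: 0.132
[ 0.6213 -0.0601  0.2686] [ 1.02 -0.71  3.   -0.   -0.3  -0.07] [-0.003 -0.303 -0.071] 0.13006490405350052 [ 0.9986 -0.0375  0.0014 -0.0382]
```

```bash
python3 -m handwheel '[[0,0,0.0003,0,0,0,0.6],[0,0,0.0003,0,0,0,0.3],[0,0,0.0003,0,0,0,0.2],[0,0,0.0003,0,0,0,0.2],[0,0,0.0003,0,0,0,0.2]]'; python3 look.py 8
```

```text
t: 18.07
tcp_pos: [0.6211, -0.0601, 0.2686]
ee_rot: [0.999, -0.037, 0.001, -0.038]
contact_force: [0.1, -0.0, -0.8]
grip_width: 0.399
[ 0.6211 -0.0601  0.2686] [ 0.1029 -0.0059 -0.8187] [-0.1382  0.0399 -0.0005] 0.3994071552032091 [ 0.9986 -0.0375  0.001  -0.0382] 18.0667
```

View pics/side8c.png

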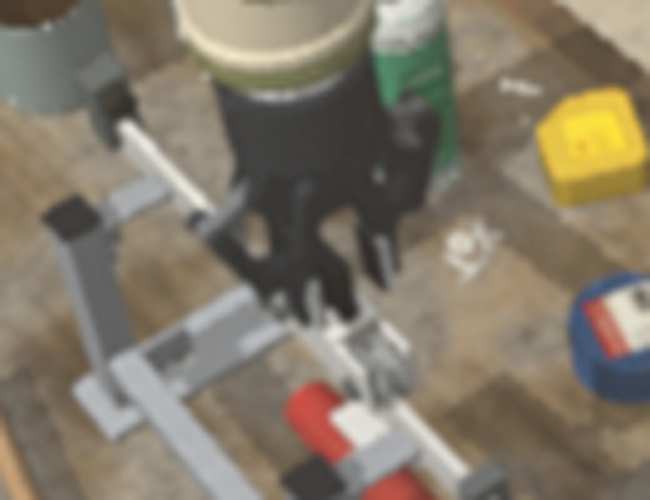

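```bash
python3 -m handwheel '[[0,0,0.015,0,0,0,0.2],[0,0,0.035,0,0,0,0.2],[0,0,0.06,0,0,0,0.2],[0,0.02,0.08,0,0,0,0.2],[0,0.04,0.1,0,0,0,0.2],[0,0.06,0.12,0,0,0,0.2],[0,0.09,0.13,0,0,0,0.2],[0,0.12,0.13,0,0,0,0.2],[0,0.15,0.13,0,0,0,0.2],[0,0.18,0.13,0,0,0,0.2],[0,0.21,0.13,0,0,0,0.2],[0,0.24,0.13,0,0,0,0.2]]'; python3 look.py 9
```

```text
t: 19.17
tcp_pos: [0.6211, 0.1811, 0.399]
ee_rot: [0.999, -0.038, 0.002, -0.038]
contact_force: [0.4, 1.3, -0.6]
grip_width: 0.401
[0.6211 0.1811 0.399 ] [ 0.4391  1.3052 -0.5674] [-0.0864 -0.0442 -0.0152] 0.40088255480359547 [ 0.9986 -0.0376  0.0015 -0.0382] 19.1667
```

View pics/side9c.png

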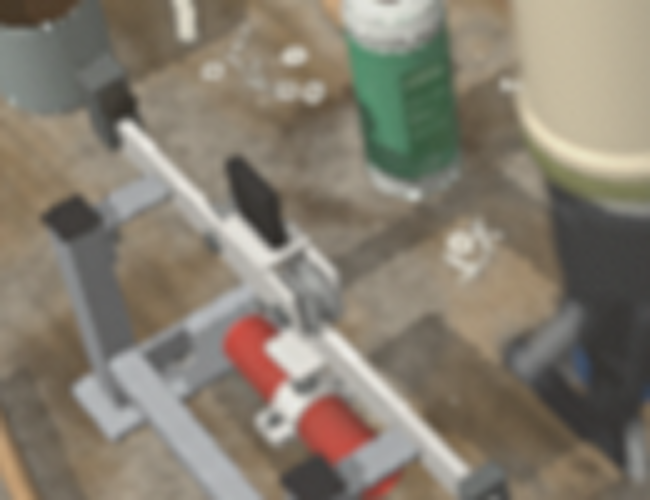

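View pics/top9c.png

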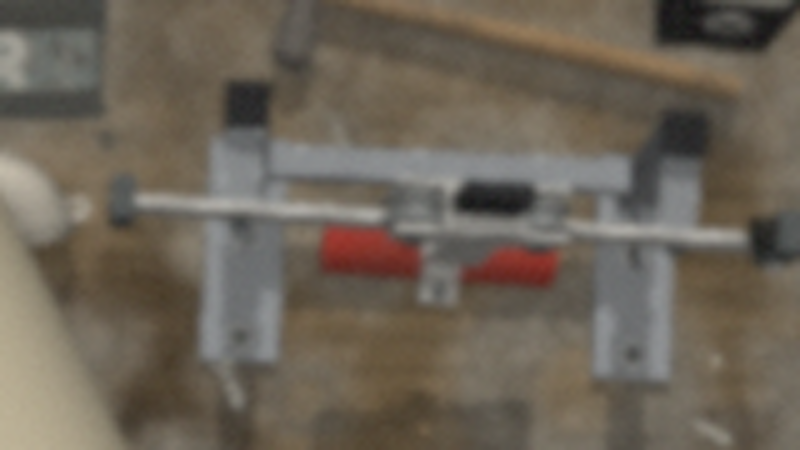

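The hanger is astride the bar and rolling, now near the middle of the rail (tab about crop (495,197) in the top view). I'll wait for it.

```bash
python3 -m handwheel '[[0,0,0,0,0,0,0.2],[0,0,0,0,0,0,0.2],[0,0,0,0,0,0,0.2],[0,0,0,0,0,0,0.2],[0,0,0,0,0,0,0.2],[0,0,0,0,0,0,0.2],[0,0,0,0,0,0,0.2],[0,0,0,0,0,0,0.2],[0,0,0,0,0,0,0.2],[0,0,0,0,0,0,0.2],[0,0,0,0,0,0,0.2],[0,0,0,0,0,0,0.2],[0,0,0,0,0,0,0.2],[0,0,0,0,0,0,0.2],[0,0,0,0,0,0,0.2],[0,0,0,0,0,0,0.2],[0,0,0,0,0,0,0.2],[0,0,0,0,0,0,0.2],[0,0,0,0,0,0,0.2],[0,0,0,0,0,0,0.2]]' >/dev/null; python3 look.py 10
python3 -m handwheel '[[0,0,0,0,0,0,0.2],[0,0,0,0,0,0,0.2],[0,0,0,0,0,0,0.2],[0,0,0,0,0,0,0.2],[0,0,0,0,0,0,0.2],[0,0,0,0,0,0,0.2],[0,0,0,0,0,0,0.2],[0,0,0,0,0,0,0.2],[0,0,0,0,0,0,0.2],[0,0,0,0,0,0,0.2],[0,0,0,0,0,0,0.2],[0,0,0,0,0,0,0.2]]'>/dev/null; python3 look.py 11
python3 -c "
import cv2,numpy as np
a=cv2.imread('pics/top10.png').astype(int);b=cv2.imread('pics/top11.png').astype(int)
print(np.abs(a-b)[120:210,240:400].mean(), np.abs(a-b)[0:60,400:500].mean())"
```

```text
[0.6213 0.1798 0.3989] [0.3997 0.0272 0.4654] [-0.0967  0.0223 -0.0167] 0.4052925613125356 [ 0.9986 -0.0376  0.0014 -0.0382] 20.9333
[0.6213 0.1798 0.3989] [-0.1816 -0.1958  0.2567] [-0.0387 -0.0254 -0.0018] 0.40212893840394187 [ 0.9986 -0.0375  0.0014 -0.0382] 22.0333
1.4394675925925926 1.5061111111111112
```

View pics/top11c.png

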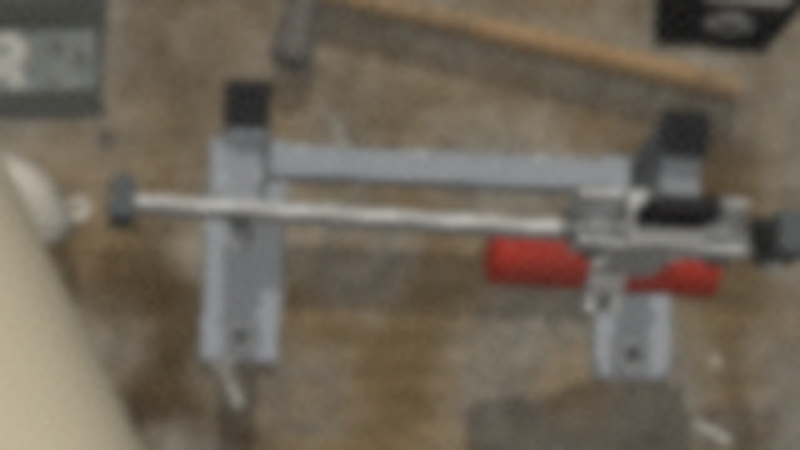

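View pics/side11c.png

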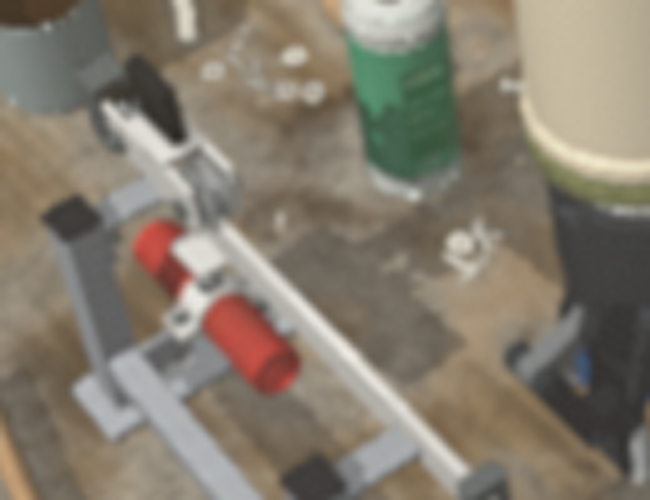

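```bash
python3 - <<'E'
from h import *
p=[.6155,-.1383,.1929,-.0744,.0924]
def P(u,n,x=0):
    b=np.array([p[0]+.0744*u,p[1]+.997*np.cos(p[4])*u,p[2]+np.sin(p[4])*u])
    return b+n*np.array([0,-np.sin(p[4]),np.cos(p[4])])
for u in(-.104,-.095): print(u,proj(get_calibration('top'),P(u,.081)),proj(get_calibration('side'),P(u,.060)))
print('buffer',proj(get_calibration('top'),P(-.159,.016)))
for n,(x,y,w,h) in {'side':(160,155,50,50),'top':(345,145,65,50)}.items():
    im=cv2.imread(f'pics/{n}11.png'); cv2.imwrite(f'pics/{n}11z.png',cv2.resize(im[y:y+h,x:x+w],None,fx=12,fy=12,interpolation=cv2.INTER_CUBIC))
for th in ['hanger','hanger_grip','buffer_place']:
  for n in ['top','side']:
    print(th,n,[(q['position'],q['confidence']) for q in nets.mark_of(th,n)[:1]])
E
```

```text
-0.104 [378.39251936 160.04518865] [181.12671996 170.96264842]
-0.095 [375.07879689 159.81882978] [182.79288241 172.64501534]
buffer [390.91155498 166.04071174]
hanger top [([372.8, 164.9], 0.75)]
hanger side [([185.6, 187.7], 0.61)]
hanger_grip top [([373.8, 160.0], 0.89)]
hanger_grip side [([177.1, 170.4], 0.63)]
buffer_place top []
buffer_place side [([173.9, 169.5], 0.93)]
```

View pics/top11z.png

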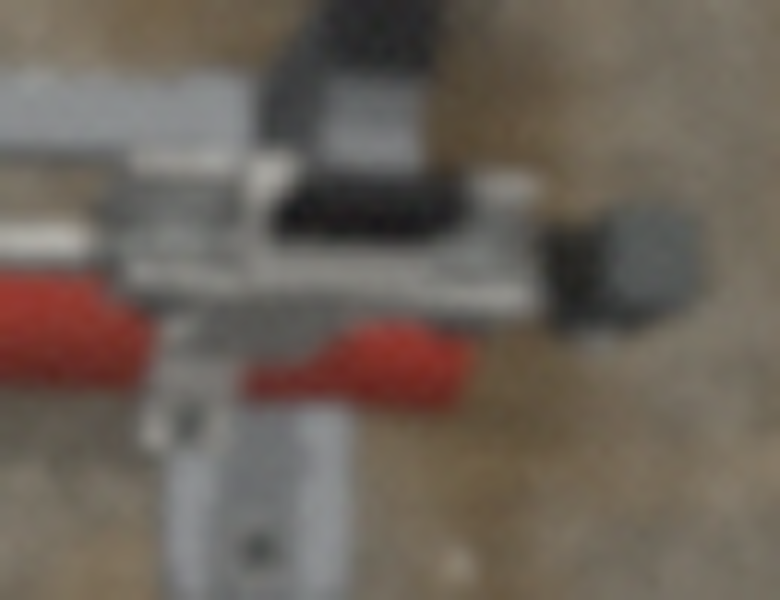

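View pics/side11z.png

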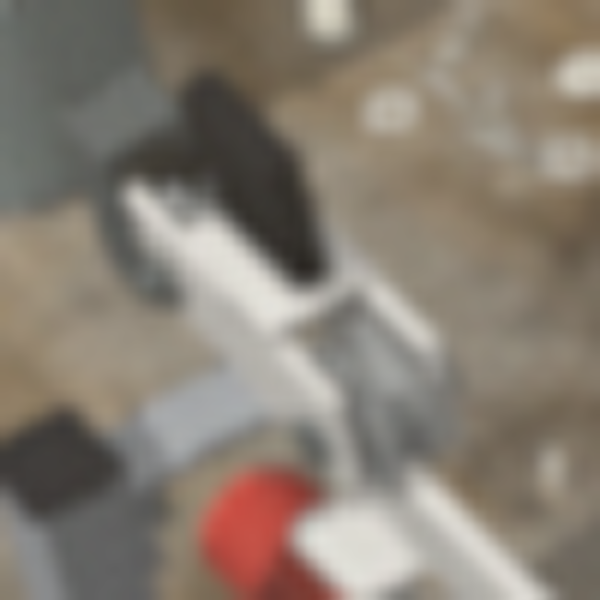

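```bash
python3 - <<'E'
from h import *
print(observe()['t']); print(bot.sign_off())
E
```

```text
22.4333
the job is handed in; nothing more can be done
None
```

I took the hanger off the loading stand by its tab, set it on the upper half of the rail and let go. It rolled down to the buffer by itself, with no nudge needed. I handed the job in at about 22.4 s and have no verdict.

**Feeling for the bar:** I found the bar by touching it lightly with the hook, then lowered the hanger in 1 mm steps. With the hanger raised about 2 mm, a sideways check was stopped by the groove wall, so at least one wheel was astride. The largest tool force I read against the rail was about 9 N.

**Before letting go:** I corrected the tool's tilt until the moment on the hand was near zero, with about 3 N of down-force from the hand. I took that as both wheels bearing; I did not measure the wheel loads one by one.

**Last checks:**
- **At rest:** two top pictures 1.1 s apart differ only by image noise, so the hanger was still.
- **Astride, against the buffer:** both views show it on the bar with the lower wheel at the buffer and no bar showing between. The arm was well clear.
- **Other things on the bench:** nothing touched them that I could see, but I did not re-measure their positions.

**What disagreed:** my first fit put the rail 5–7 mm off along its length compared with its end blocks in the top view. On that fit alone the hanger could be read as standing up to about 6 mm short of the buffer. Measured against the buffer as it appears in the picture, it is touching. At the end the network did not find the buffer in the top view.

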